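Change over specimen pots by their screw caps

ROBOT

A 6-joint arm with a two-finger parallel gripper is mounted at the origin on a cart in front of the work surface, level with it; the furniture and walls round the work are solid. World frame = base frame: x ahead of the robot, y to its left, z up, the work surface at z = 0. Lengths are in m, angles in rad, forces in N, time in s.
With the tool pointing down it reaches from about 0.375 to 0.75 m from the base axis. Payload 9 kg.
Tool frame: the origin (TCP) lies at the very end of the fingers, on their centre line; the grasp point (between the pads) lies 19 mm behind it; z points along the fingers, y is the direction in which the jaws open and shut (so a half turn about z gives the same grasp; the last joint's range is limited). The gripper opens to 85 mm and grips with 20 to 120 N. Pads are 22 mm wide; open, the fingers measure 114 mm over their backs; the gripper's body (76 mm by 85 mm) begins 54 mm behind the grasp point. The pads swing forward as they close: fully open they stand 13 mm farther back than shut.
Start: joints at [0.904, 0.104, 0.097, 1.564, 0, 1.353], TCP at [0.26, 0.541, 0.231] pointing down, gripper open.
Joint ranges: [-2.99, 2.99], [-0.84, 1.86], [-1.1, 1.16], [-1.84, 2.11], [-1.51, 1.56], [-3.14, 3.14]. Speed limits (rad/s): [2.22, 2.22, 2.57, 3.14, 3.14, 3.14].

INTERFACE

Orientations are given as a rotation vector (axis times angle).
In Python, from cell import arm, get_image gives the robot as it stands. Calls block until the motion is done:
- arm.move_to(position, orientation): joint-space move of the TCP to a pose.
- arm.line_to(position, max_speed=0.15, frame=None, until_force=None): straight line of the TCP; frame=None keeps the orientation; max_speed is the mean speed in m/s. With until_force (N) it stops when the force on the tool has changed by that much, and returns True; else False.
- arm.move_j(angles): joint-space move.
- arm.grip(opening, grip_force=None): finger opening in m; grip_force is the grip in N (None keeps the last); returns when the fingers have stopped.
- arm.wait(seconds).
- arm.solve_ik(position, orientation): joint angles nearest the present ones, or None.
- get_image(name): name is "scene" or "top" or "wrist"; returns a dict with "frame" (400x640x3 uint8, blue, green, red), "range_z" (400x640 float32, m along the optical axis (not along the pixel's ray), 0 where there is no reading), "mtx" (3x3 intrinsics, pixels), "k1" (the pictures are not rectified: a ray, as slopes to the right and down, at radius r is drawn at 1 + k1 r^2 times it, then the intrinsics apply), "extrinsics" (4x4, takes a point from world to camera coordinates); the wrist camera has in their place "tool_from_camera" (4x4, takes a point from camera to tool coordinates, whose origin is the TCP and whose axes are the flange's). Camera axes: x right, y up, looking along -z (the intrinsics and any distortion apply to the point x, -y, -z); pixel columns grow to the right and rows downward; lengths in m; the calibration is good to about 2 mm. A picture is of the moment at which its call begins: read the wrist's pose just before it.
A pose or a line that the arm cannot do raises arm.Unreachable and nothing moves.
- arm.hand_in(): hands the job in, once; it reports no verdict.
Readings, each from a call of its own:
- arm.get_time(): time.
- arm.get_joint_pos(): joint angles.
- arm.get_dq(): joint speeds.
- arm.get_effort(): joint torques, N m.
- arm.get_ee_pos(): TCP position.
- arm.get_tcp_rot(): TCP orientation.
- arm.get_contact_force(): force on the tool from outside, world axes, zero at the start.
- arm.get_wrist_torque(): the same for the moment, N m.
- arm.get_opening(): finger opening in m.
Only numpy, scipy, OpenCV 4.12 (cv2) and the standard library are available. Lean on these libraries where they do the work, as an engineer would, in place of code of your own. Each camera call takes 0.05 s, during which the arm holds its last target. There are 200 camera calls.

TASK

The pot with the blue cap is done with: screw its cap fully shut (clockwise, until it stops). Then unscrew the yellow cap of the next pot fully (counterclockwise, until it stops), so that only one of the two is open at a time. The caps stay on their pots.

Things in the scene. Friction and masses are not known exactly. Their poses are not given: they have to be found in the camera images.
- blue_cap_top (a point): Centre of the blue cap's flat top, 98 mm above the bench. Round ribbed screw cap, 52 mm across, 24 mm high (skirt z 74 to 98 mm), grip across any diameter; on a clear pot 47 mm across, fixed upright in a grey round stand (62 mm across up to z 30 mm, foot 88 mm across, 10 mm high). z up, the turning axis; -x along the raised white pointer on the cap, turns with it.
- blue_cap (a joint): Angle of the blue cap, rad, growing counterclockwise seen from above. 0 = fully shut (pointer over the single broad white bar on the stand's foot), 1.2 = fully open (over the pair of thin bars); hard stops at both. Captive: it turns (0.12 N m of friction, stays where left) but neither rises nor comes off.
- yellow_cap_top (a point): Centre of the yellow cap's flat top, 98 mm above the bench. Round ribbed screw cap, 52 mm across, 24 mm high (skirt z 74 to 98 mm), grip across any diameter; on a clear pot 47 mm across, fixed upright in a grey round stand (62 mm across up to z 30 mm, foot 88 mm across, 10 mm high). z up, the turning axis; -x along the raised white pointer on the cap, turns with it.
- yellow_cap (a joint): Angle of the yellow cap, rad, growing counterclockwise seen from above. 0 = fully shut (pointer over the single broad white bar on the stand's foot), 1.2 = fully open (over the pair of thin bars); hard stops at both. Captive: it turns (0.12 N m of friction, stays where left) but neither rises nor comes off.

How it is judged:
By the outcome, as a careful person would: the job done as asked, in the order asked, and still so for the second after the job is handed in, with the robot touching nothing.
It also fails if it takes over 43 s, if anything falls off the work surface, if the arm or the gripper's body presses on something with over 40 N, if the wrist force passes 120 N, or if a joint passes its speed limit or range.

## Working session

There is one attempt and no reset: what is moved stays moved. The work goes in short steps, each a Python script; the robot and the scene stay as the last script left them, time stands still between calls to the robot, and variables do not carry over. Pictures are saved under pics/ and viewed, about 8 in all and at most 12, crops included, and the job is handed in when it is done.

```bash
mkdir -p pics; ls
python3 - <<'E'
from cell import arm,get_image
import cv2,numpy as np
for n in("top","scene"):
    d=get_image(n); cv2.imwrite(f"pics/{n}0.png",d["frame"]); np.savez(f"{n}0.npz",**d)
    print(n,d["mtx"],d["k1"],d["extrinsics"])
print(arm.get_time(),arm.get_tcp_rot(),arm.get_ee_pos())
E
```

```text
pics
top [[466.79265709   0.         318.68392191]
 [  0.         466.79265709 189.54454642]
 [  0.           0.           1.        ]] -0.08131956678983517 [[-0.02531593 -0.99921641  0.03042467  0.16945126]
 [ 0.99473581 -0.02215607  0.10004883 -0.49549725]
 [-0.09929634  0.03279734  0.99451726 -1.06379784]
 [ 0.          0.          0.          1.        ]]
scene [[457.1970006    0.         317.74751852]
 [  0.         457.1970006  199.67402546]
 [  0.           0.           1.        ]] -0.11187880873899894 [[ 0.5089838  -0.86070783 -0.01084042 -0.09113638]
 [ 0.64922237  0.37559073  0.66139392 -0.48149396]
 [-0.56519537 -0.34367664  0.74996038 -0.66426125]
 [ 0.          0.          0.          1.        ]]
0.1 [-6.98969215e-01 -3.06231264e+00  1.73728695e-03] [0.26012683 0.54034    0.23058748]
```

View pics/top0.png

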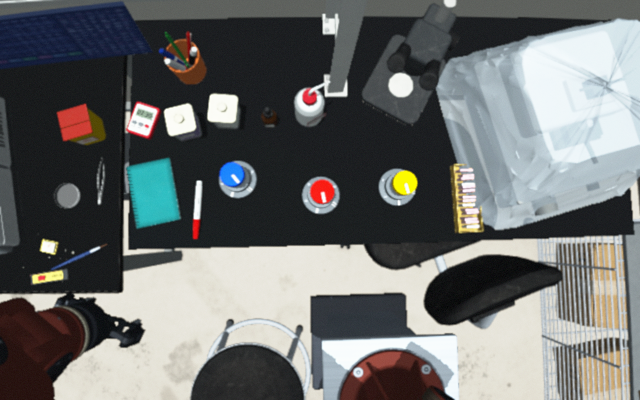

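View pics/scene0.png

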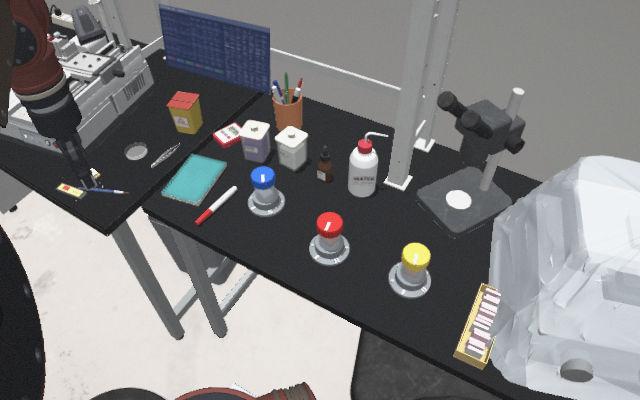

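The top view shows the blue cap at about (232,174), a red decoy at (321,190) and yellow at (404,183), each with a white pointer. An upright post rises at (345,85). Next I locate the caps.

```bash
cat > h.py <<'E'
import numpy as np,cv2
from scipy.spatial.transform import Rotation as R
from cell import arm,get_image
def ray(d,px,E):
    K=d["mtx"]; s=cv2.undistortPoints(np.array([[px]],float),K,np.array([float(d["k1"]),0,0,0]))[0,0]
    T=np.linalg.inv(E); return T[:3,3],T[:3,:3]@np.array([s[0],-s[1],-1])
def at_z(d,px,z,E=None):
    o,r=ray(d,px,d["extrinsics"] if E is None else E); return o+r*(z-o[2])/r[2]
def mask(f,c):
    h=cv2.cvtColor(f,cv2.COLOR_BGR2HSV); lo,hi={"blue":((100,120,60),(125,255,255)),"yellow":((22,120,80),(35,255,255))}[c]
    return cv2.inRange(h,lo,hi)
def wristE():
    p=np.array(arm.get_ee_pos()); r=R.from_rotvec(arm.get_tcp_rot()).as_matrix()
    W=np.eye(4); W[:3,:3]=r; W[:3,3]=p
    d=get_image("wrist"); return d,np.linalg.inv(W@d["tool_from_camera"])
E
python3 - <<'E'
from h import *
for n,b in(("top",{"blue":(205,145,265,205),"yellow":(372,160,430,212)}),("scene",{"blue":(240,160,290,215),"yellow":(390,235,435,300)})):
    d=dict(np.load(n+"0.npz")); E=d["extrinsics"]
    for c,(x0,y0,x1,y1) in b.items():
        m=np.zeros((400,640),np.uint8); m[y0:y1,x0:x1]=mask(d["frame"],c)[y0:y1,x0:x1]
        # back-project masked pixels with depth, keep top face
        P=[]
        for y,x in np.argwhere(m):
            z=d["range_z"][y,x]
            if z>0:
                o,r=ray(d,(x,y),E); P.append(o+r*z)
        P=np.array(P); t=P[P[:,2]>.088]
        print(n,c,len(P),len(t),"zmed",np.median(t[:,2]),"mid",(t.min(0)+t.max(0))/2,"mean",t.mean(0),"size",np.ptp(t,0))
d=dict(np.load("top0.npz"))
P=at_z(d,(345,85),0);print("post",P)
cv2.imwrite("pics/crop.png",cv2.resize(np.hstack([d["frame"][145:210,200:270],d["frame"][150:215,365:435]]),None,fx=5,fy=5,interpolation=cv2.INTER_CUBIC))
E
```

```text
top blue 479 409 zmed 0.09912827047982153 mid [0.53021903 0.34773429 0.09671906] mean [0.53054722 0.3480483  0.09887257] size [0.05269067 0.05097723 0.01720143]
top yellow 463 420 zmed 0.09932725774793139 mid [ 0.50309554 -0.02786206  0.09650151] mean [ 0.50420391 -0.02689608  0.09908973] size [0.05087751 0.05271126 0.01659625]
scene blue 438 338 zmed 0.097743918802772 mid [0.52651014 0.34767758 0.0945926 ] mean [0.52554986 0.34698742 0.09692789] size [0.05207692 0.05299286 0.01288893]
scene yellow 610 492 zmed 0.09730708095207474 mid [ 0.50057607 -0.02860798  0.0948611 ] mean [ 0.49852553 -0.02875062  0.09680093] size [0.05398039 0.05175726 0.01367854]
post [0.75696018 0.08602256 0.        ]
```

View pics/crop.png

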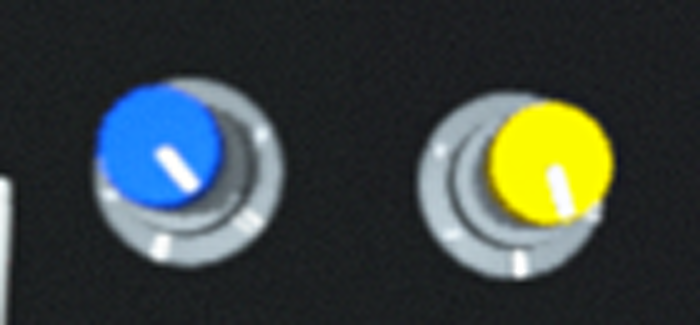

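Run:
```python
from h import *
for q6 in (0,.3): pass
rot=arm.get_tcp_rot(); yw=lambda: R.from_rotvec(arm.get_tcp_rot()).as_matrix()[:2,1]
arm.move_to([.505,.348,.23],rot); j=list(arm.get_joint_pos()); print(np.round(j,3),yw(),arm.get_time())
d,E=wristE(); print(d["tool_from_camera"])
np.savez("w1.npz",E=E,**d); cv2.imwrite("pics/w1.png",d["frame"])
j[5]-=.3; arm.move_j(j); print(yw(),arm.get_time())
```

```text
[ 0.392  0.146  0.14   1.566 -0.     0.84 ] [0.43297838 0.90140377] 1.2917
[[ 1.35676460e-03  9.66035860e-01  2.58404483e-01  6.62233782e-02]
 [ 9.99998900e-01 -1.46574648e-03  2.29100349e-04  3.75456463e-04]
 [ 6.00074613e-04  2.58403888e-01 -9.66036785e-01 -1.42094224e-01]
 [ 0.00000000e+00  0.00000000e+00  0.00000000e+00  1.00000000e+00]]
[0.14987825 0.98870427] 1.7333
```

View pics/w1.png

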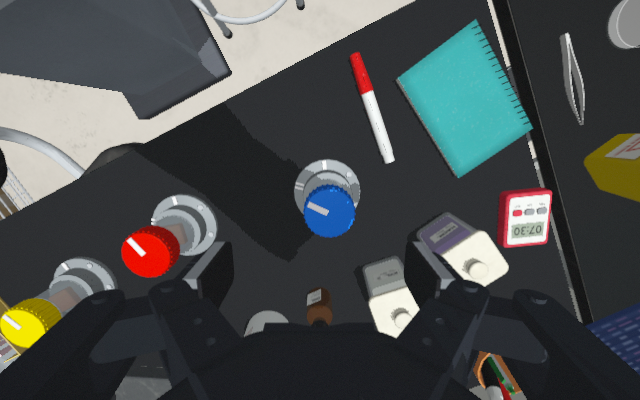

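The wrist view shows the blue cap at about (329,208), with its pointer toward the lower-left broad/pair bars and free space around it for the fingers. Raising j6 turns clockwise. I refine from depth and then grip.

```bash
cat >> h.py <<'E'
def cap(d,E,c,near):
    m=mask(d["frame"],c); P=[]
    for y,x in np.argwhere(m):
        z=d["range_z"][y,x]
        if z>0:
            o,r=ray(d,(x,y),E); p=o+r*z
            if np.hypot(*(p[:2]-near))<.05: P.append(p)
    P=np.array(P); t=P[P[:,2]>np.percentile(P[:,2],90)-.004]
    c,r=cv2.minEnclosingCircle((t[:,:2]*1000).astype(np.float32)); return np.array(c)/1000,r,np.median(t[:,2]),len(t)
def turn(d6,tmax,step=.1):
    """turn j6 in steps until the wrist moment about z shows the stop"""
    j=np.array(arm.get_joint_pos()); n=0
    t0=arm.get_wrist_torque()[2]; log=[]
    while n<abs(d6)-1e-6:
        n+=step; j[5]+=np.sign(d6)*step; arm.move_j(j); t=arm.get_wrist_torque()[2]; log.append(round(float(t),2))
        if abs(t)>tmax: break
    print("turned",n,"t0",round(float(t0),2),log,"F",np.round(arm.get_contact_force(),1),"time",arm.get_time()); return n
E
python3 - <<'E'
from h import *
d=dict(np.load("w1.npz")); print(cap(d,d["E"],"blue",[.529,.348]))
E
```

```text
(array([0.52949512, 0.34914331]), 26.734460830688477, np.float64(0.0974740781838099), 1818)
```

Run:
```python
from h import *
j=np.array(arm.get_joint_pos()); j[5]=0.2; arm.move_j(j); rot=arm.get_tcp_rot()
arm.move_to([.529,.3487,.15],rot)
print("hit",arm.line_to([.529,.3487,.067],max_speed=.1,until_force=8),arm.get_ee_pos())
arm.grip(.03,grip_force=50); print("open",arm.get_opening(),arm.get_contact_force(),arm.get_wrist_torque(),arm.get_time())
turn(.5,.9,.5); turn(.5,.9,.25); turn(.5,.6,.1)
print(arm.get_joint_pos()[5],arm.get_ee_pos())
```

```text
hit False [0.52950023 0.34893871 0.06786655]
open 0.05085215194715592 [-1.27148142 -4.57615105  6.11599701] [-0.87240077  0.25481134  0.03591397] 3.9917
turned 0.5 t0 0.04 [-0.12] F [0.2 1.9 0.7] time 4.5417
turned 0.5 t0 -0.12 [-0.1, -0.1] F [ 0.9  2.2 -1.7] time 5.2417
turned 0.5 t0 -0.1 [0.54, 0.42, 0.5, 0.55, 0.67] F [ 3.5 -0.6  0.3] time 6.4917
1.6723430312133498 [0.52991021 0.34847851 0.06833085]
```

Run:
```python
from h import *
arm.grip(.085); print(arm.get_opening()); p=arm.get_ee_pos()
arm.line_to([p[0],p[1],.2],max_speed=.25)
arm.line_to([p[0]-.05,p[1],.23],max_speed=.25)
d,E=wristE(); np.savez("w2.npz",E=E,**d); t=get_image("top")["frame"][140:210,200:270]
a=cv2.resize(t,(400,400),interpolation=cv2.INTER_CUBIC); b=cv2.resize(d["frame"],(640,400))
K=d["mtx"]; q=E@np.array([.529,.3487,.05,1]); u=int(K[0,0]*q[0]/-q[2]+K[0,2]); v=int(K[1,1]*-q[1]/-q[2]+K[1,2]); print(u,v)
u=min(max(u,70),570);v=min(max(v,70),330)
cv2.imwrite("pics/c2.png",np.hstack([a,cv2.resize(d["frame"][v-70:v+70,u-70:u+70],(400,400),interpolation=cv2.INTER_CUBIC)]))
print(arm.get_time())
```

```text
0.0847836968112963
360 193
8.0917
```

View pics/c2.png

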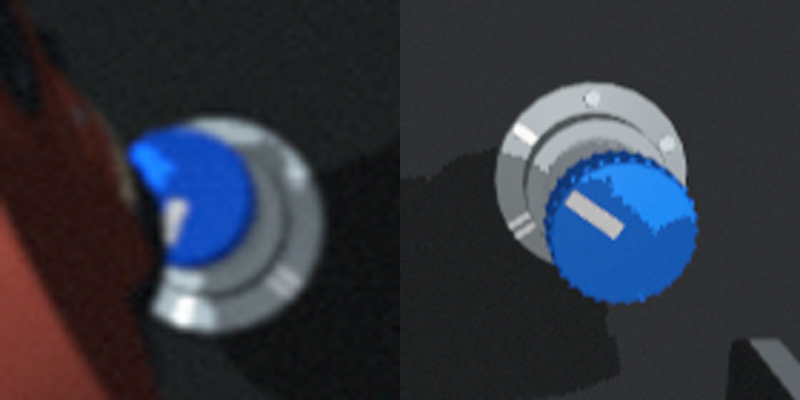

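The blue pointer direction (-50,-34) matches the broad bar's direction (-67,-47) within about 1°, so the blue cap is shut. Next is yellow.

Run:
```python
from h import *
rot=R.from_rotvec(arm.get_tcp_rot())
arm.move_to([.47,-.028,.23],rot.as_rotvec())
j=np.array(arm.get_joint_pos()); print(j[5]); j[5]=.8; arm.move_j(j)
d,E=wristE(); c=cap(d,E,"yellow",np.array([.502,-.028])); print(c,arm.get_time())
ok=np.hypot(c[0][0]-.502,c[0][1]+.028)<.006 and abs(c[2]-.098)<.004
assert ok
x,y=c[0]; rot=arm.get_tcp_rot()
arm.move_to([x,y,.15],rot)
print("hit",arm.line_to([x,y,.067],max_speed=.1,until_force=8))
arm.grip(.03,grip_force=50); print("open",arm.get_opening(),arm.get_contact_force(),arm.get_time())
turn(-.5,.9,.5); turn(-.5,.9,.25); turn(-.5,.6,.1)
arm.grip(.085); p=arm.get_ee_pos()
arm.line_to([p[0],p[1],.2],max_speed=.25)
arm.line_to([p[0]-.05,p[1],.23],max_speed=.25)
d,E=wristE()
K=d["mtx"]; q=E@np.array([x,y,.05,1]); u=int(K[0,0]*q[0]/-q[2]+K[0,2]); v=int(K[1,1]*-q[1]/-q[2]+K[1,2]); print(u,v)
u=min(max(u,70),570);v=min(max(v,70),330)
t=get_image("top")["frame"]
cv2.imwrite("pics/c3.png",np.hstack([cv2.resize(t[145:215,365:435],(400,400)),cv2.resize(d["frame"][v-70:v+70,u-70:u+70],(400,400),interpolation=cv2.INTER_CUBIC)]))
print(arm.get_time())
```

```text
0.9649178237815247
(array([ 0.50293896, -0.02811409]), 26.713306427001953, np.float64(0.09748668349633638), 1853) 9.8333
hit False
open 0.050994228196340044 [-1.87831946  0.5807311   5.90976962] 11.675
turned 0.5 t0 -0.02 [0.12] F [-1.4 -1.3  1.8] time 12.225
turned 0.5 t0 0.12 [0.15, 0.15] F [-2.  -2.3  0.9] time 12.925
turned 0.1 t0 0.15 [-0.88] F [-2.  -0.1  1.2] time 13.175
320 223
14.775
```

View pics/c3.png

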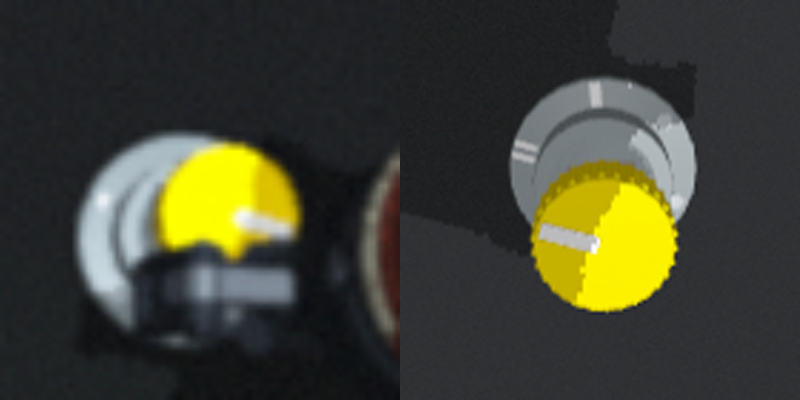

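The pointer looks to be on the pair of thin bars. I check both angles numerically by back-projecting these pixels.

Run:
```python
from h import *
s=140/400
def rep(d,E,o,c,ptr,broad,pair):
    g=lambda p,z:at_z(d,(o[0]+(p[0]-400)*s-.33,o[1]+p[1]*s-.33),z,E)[:2]
    ang=lambda v:np.degrees(np.arctan2(v[1],v[0]))
    P=ang(g(ptr[1],.0985)-g(ptr[0],.0985)); Pc=ang(g(ptr[1],.0985)-c); B=ang(g(broad,.01)-c); D=ang(g(pair,.01)-c)
    print("ptr",P,Pc,"broad",B,"pair",D,"bar r",np.hypot(*(g(broad,.01)-c)),np.hypot(*(g(pair,.01)-c)))
d=dict(np.load("w2.npz")); rep(d,d["E"],(290,123),np.array([.5293,.3489]),((622,232),(572,198)),(525,133),(522,225))
d,E=wristE(); rep(d,E,(250,153),np.array([.5029,-.0281]),((598,245),(540,230)),(595,93),(525,152))
print(np.round(arm.get_contact_force(),1),arm.get_opening(),arm.get_time())
```

```text
ptr 161.1358853383744 159.35392726364697 broad 159.8129131047944 pair -130.98155668974286 bar r 0.03755751251541788 0.03749328301813625
ptr -108.24824145079351 -111.14085564426375 broad -178.61784937381162 pair -109.60762616545166 bar r 0.038479949415568176 0.036615276154845715
[ 0.1  0.5 -0.1] 0.08549121530642108 14.825
```

```bash
python3 -c "
from cell import arm
print(arm.hand_in())"
```

```text
the job is handed in; nothing more can be done
None
```

I screwed the blue cap shut first, then unscrewed the yellow cap until it stopped. I handed the job in at about 14.8 s of the 43 s allowed; no verdict is reported.

- **Blue cap:** I turned it clockwise until the wrist moment jumped at about 1.1 rad of travel, then pressed on against the stop, with the jaws slipping. In the close image afterwards the pointer was at 159–161°, against 159.8° for the broad bar.
- **Yellow cap:** I turned it counterclockwise until it stopped at about 1.1 rad, with a moment of 0.88 N m. It looked about 0.1–0.2 rad off shut at the start, which fits the shorter travel. Afterwards the pointer was at -108° to -111°, against -109.6° for the pair of thin bars.
- **Robot at hand-in:** The gripper was open and clear of both pots, and the contact force read about 0.5 N.

No check failed or disagreed beyond about 1.5°, which is about as fine as I can read the pixels.

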